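# Flag the empty parts bin for reordering

## Robot

A 6-joint arm with a two-finger parallel gripper is mounted at the origin on the work surface. World frame = base frame: x ahead of the robot, y to its left, z up, the work surface at z = 0. Lengths are in m, angles in degrees, forces in N, time in s.
With the tool pointing down it reaches from about 0.3 to 0.75 m from the base axis. Payload 8.5 kg.
Tool frame: the origin (TCP) lies at the very end of the fingers, on their centre line; the grasp point (between the pads) lies 19 mm behind it; z points along the fingers, y is the line along which they close (so a half turn about z gives the same grasp; the last joint's range is limited). The gripper opens to 85 mm and grips with 20 to 120 N. Pads are 22 mm wide; open, the fingers measure 114 mm over their backs; the gripper's body (76 mm by 85 mm) begins 54 mm behind the grasp point. The pads swing forward as they close: fully open they stand 13 mm farther back than shut.
Start: joints at [-88.883, 21.807, 74.336, -0, 83.858, -12.336], TCP at [0.128, -0.535, 0.231] pointing down, gripper open.
Joint ranges: [-178.18, 178.18], [-50.72, 133.34], [12.68, 142.11], [-81.47, 261.47], [9.98, 163.14], [-165.26, 165.26]. Speed limits (degrees/s): [136.94, 136.94, 180, 180, 180, 180].

## Interface

Orientations are given as a 3x3 rotation matrix whose columns are the frame's x, y, z axes.
In Python, from rig import env, optics, spotter gives the robot as it stands.
- The arm moves only by the shell command python3 -m crank 'ROWS' [FORCE]. ROWS is JSON, one flat list of numbers, 5 for each row, row after row: the finger opening in cm, from 0 to 8.54, then the shift along the tool's x, y, z in cm, then the turn about the tool's z in rad. A call has exactly 8 rows; each row shifts and turns the commanded pose from where the row before left it, along the tool's axes as they then stand; what a row does not reach is not made up. A row lasts 1/12 s, in which the tool goes at most 41.7 mm and 7.16 degrees, less where a joint would pass 70% of its speed; a pose out of reach is approached as far as the arm can. A call is refused whole if a number of a shift passes 4.17 or a number of a turn 0.125, either way. A call with a gripper value outside its range is refused whole. The fingers move at their own pace and stop on an object; FORCE is the grip in N (left out, the last holds). Time passes only in rows, so rows that do not move let the fingers close, or fill a call up. It gives the time, the measured TCP pose, the force, the opening and the grip force at its end, in the units of the state.
- env.observe(): the state, without advancing time (a new reading comes with each control period).
- optics.get_image(name): name is "scene" or "top" or "wrist"; returns a dict with "color" (400x640x3 uint8, red, green, blue), "intrinsics" (3x3 intrinsics, pixels), "pose" (4x4, takes a point from camera to world coordinates). Camera axes: x right, y up, looking along -z (the intrinsics and any distortion apply to the point x, -y, -z); pixel columns grow to the right and rows downward; lengths in m; the calibration is good to about 2 mm. A picture is of the moment at which its call begins. There is no depth.
- env.close_job(): hands the job in; it is judged then, once.
Trained networks look in a picture, given as the dict that the camera call returned (one of the last four; its "shot" number tells which), for a name from the list of things; names that differ only in an ending like _2 or _b are one class to them, and where a whole thing is asked for, a point or a joint stands for the part that bears it (a point fixed in the world has none). Each returns a list of dicts, best first, with "score" (0 to 1); they miss things now and then, are a little off and sometimes report something else, mostly with a low value. They report only what shows in the picture. A call takes as long as a camera call. They do not tell look-alikes from the thing itself.
- spotter.look_for(picture, query): "at" ([column, row] as shares, 0 to 1, of the picture: columns of its width, rows of its height, amid what is visible of it).
The state is a dict: "time_s": time; "q": joint angles; "qvel": joint speeds; "joint_efforts": joint torques, N m; "position": TCP position; "tool_rot": TCP orientation; "ft_force": force on the tool from outside, world axes, zero at the start; "wrist_torque": the same for the moment, N m; "grip_width": finger opening in m; "gripper_force": force on a finger pad.
Only numpy, scipy, OpenCV 4.12 (cv2) and the standard library are available. Lean on these libraries where they do the work, as an engineer would, in place of code of your own. Each camera call takes 0.05 s, during which the arm holds its last target. There are 200 camera calls.

## Task

One of the four parts bins in the plywood stock rack has run out. Flag it for reordering: with a fingertip, push the paddle behind the empty bin up from the back and right over its pivot towards you, until it lies flat on the lower half of the sloping board and shows its other face. Push it without gripping or forcing it, pick nothing up, and leave the other paddles, the bins and everything else on the desk as they are.

Things in the scene. Friction and masses are not known exactly. Their poses are not given: they have to be found in the camera images.
- rack: plywood stock rack fixed to the desk, 374 mm wide (its y), 215 mm deep, in front a tray of four bays with a bin each, behind it a sloping board with four hinged paddles. Origin on the desk, straight below the pivot rod, half-way along the rack. x points to its back (away from the robot), y to its left seen from the robot, z up. Bays and their paddles are centred at y +138, +46, -46, -138 mm (bays 1 to 4).
- rod (a point): middle of the steel pivot rod of all four paddles: 5 mm thick, along the rack's y, 115 mm above the desk. The board lies 4.5 mm behind it: 5 mm plywood, rising to the back at 50 degrees above level, its face from rack x -51, z 46 mm to its top edge at x 36, z 150 mm. Behind and beyond its top edge is open space (legs end at x 35 mm).
- bin_empty: the bin that is empty: an open grey plastic box, 94 mm (x) by 80 mm (y), 45 mm high, loose in one of the four bays. Origin at the centre of its underside.
- bin_feet: same bin, full of small turned wooden feet; loose in a bay. Origin at the centre of its underside.
- bin_wheels: same bin, full of white printed wheels; loose in a bay. Origin at the centre of its underside.
- bin_pins: same bin, full of steel pins; loose in a bay. Origin at the centre of its underside.
- hinge1 (a joint): hinge of paddle 1, of bay 1. 0: laid back on the board's upper half, pointing up and away from the robot at 50 degrees, ring mark seen. Grows (rad) as it turns up and over the rod towards the robot: 0.70 upright, 2.27 level. 3.14: hard stop, flat on the board's lower half, pointing down towards the robot, cross mark seen. Stiff (0.045 N m): it stays where it is left. Starts at 0 to 0.3.
- hinge2 (a joint): hinge of paddle 2, of bay 2. 0: laid back on the board's upper half, pointing up and away from the robot at 50 degrees, ring mark seen. Grows (rad) as it turns up and over the rod towards the robot: 0.70 upright, 2.27 level. 3.14: hard stop, flat on the board's lower half, pointing down towards the robot, cross mark seen. Stiff (0.045 N m): it stays where it is left. Starts at 0 to 0.3.
- hinge3 (a joint): hinge of paddle 3, of bay 3. 0: laid back on the board's upper half, pointing up and away from the robot at 50 degrees, ring mark seen. Grows (rad) as it turns up and over the rod towards the robot: 0.70 upright, 2.27 level. 3.14: hard stop, flat on the board's lower half, pointing down towards the robot, cross mark seen. Stiff (0.045 N m): it stays where it is left. Starts at 0 to 0.3.
- hinge4 (a joint): hinge of paddle 4, of bay 4. 0: laid back on the board's upper half, pointing up and away from the robot at 50 degrees, ring mark seen. Grows (rad) as it turns up and over the rod towards the robot: 0.70 upright, 2.27 level. 3.14: hard stop, flat on the board's lower half, pointing down towards the robot, cross mark seen. Stiff (0.045 N m): it stays where it is left. Starts at 0 to 0.3.
- paddle1: paddle 1. Origin on the pivot rod, mid-width; x points from the rod to the free end (80 mm away), half-way through its thickness; y along the rod. The paddle is a 35 g plywood leaf 6 mm thick: a neck 24 mm wide on the rod, then a head 58 mm wide from 26 to 80 mm from the rod. At joint value 0 its last 30 mm stand out free beyond the top edge of the board.
- paddle2: paddle 2. Origin on the pivot rod, mid-width; x points from the rod to the free end (80 mm away), half-way through its thickness; y along the rod. The paddle is a 35 g plywood leaf 6 mm thick: a neck 24 mm wide on the rod, then a head 58 mm wide from 26 to 80 mm from the rod. At joint value 0 its last 30 mm stand out free beyond the top edge of the board.
- paddle3: paddle 3. Origin on the pivot rod, mid-width; x points from the rod to the free end (80 mm away), half-way through its thickness; y along the rod. The paddle is a 35 g plywood leaf 6 mm thick: a neck 24 mm wide on the rod, then a head 58 mm wide from 26 to 80 mm from the rod. At joint value 0 its last 30 mm stand out free beyond the top edge of the board.
- paddle4: paddle 4. Origin on the pivot rod, mid-width; x points from the rod to the free end (80 mm away), half-way through its thickness; y along the rod. The paddle is a 35 g plywood leaf 6 mm thick: a neck 24 mm wide on the rod, then a head 58 mm wide from 26 to 80 mm from the rod. At joint value 0 its last 30 mm stand out free beyond the top edge of the board.
- bust_round: black printed figure, 92 mm high, 48 mm across, standing loose on the desk behind the rack. Origin under its centre.
- bust_slim: grey printed figure, 92 mm high, 48 mm across, standing loose behind the rack. Origin under its centre.
- mouse: black computer mouse, 104 mm long and 36 mm high, left of the rack. Origin under its centre.
- mug: white mug, 78 mm across and 92 mm high, right of the rack. Origin under its centre.
- tape: roll of paper tape lying flat, 84 mm across, 24 mm high, close to the left end of the rack. Origin under its centre.
- screwdriver: screwdriver 170 mm long lying across behind the rack, about 30 mm high. Origin under its middle.
- jar: glass jar with metal lid, 60 mm across and 85 mm high, close to the right end of the rack. Origin under its centre.
Things that resemble listed ones, but are neither listed nor needed, are in the scene too. What is shaped like the bin_empty but purple is not meant.

How it is judged:
By the outcome, as a careful person would: the job done as asked, in the order asked, and still so for the second after the job is handed in, with the robot touching nothing.
It also fails if it takes over 35 s, if anything falls off the work surface, if the arm or the gripper's body presses on something with over 40 N, if the wrist force passes 120 N, or if a joint passes its speed limit or range.

## Working session

There is one attempt and no reset: what is moved stays moved. The work goes in short steps, Python scripts to look and compute and a shell command to move; the robot and the scene stay as the last step left them, time stands still between calls to the robot, and variables do not carry over. Pictures are saved under pics/ and viewed, at most 10 in all, crops included, and the job is handed in when it is done.

```bash
mkdir -p pics; python3 - <<'E'
from rig import env, optics, spotter
import cv2
s=env.observe();print(s['time_s'],s['position'],s['tool_rot'],s['grip_width'])
for n in ['scene','top']:
    p=optics.get_image(n);cv2.imwrite(f'pics/{n}0.png',p['color'][:,:,::-1])
    print(n,p['intrinsics'],p['pose'])
    for q in ['rack','rod','bin_empty','bin_feet','bin_wheels','bin_pins','paddle1','bust_round','bust_slim','mouse','mug','tape','screwdriver','jar']:
        print(q,[(round(d['score'],2),round(d['at'][0]*640),round(d['at'][1]*400)) for d in spotter.look_for(p,q)][:5])
E
```

```text
0.0 [ 0.1279411  -0.53460079  0.23071156] [[ 9.72557892e-01  2.32661005e-01 -5.36281861e-05]
 [ 2.32660829e-01 -9.72556817e-01  1.47548858e-03]
 [ 2.91132198e-04 -1.44747524e-03 -9.99998910e-01]] 0.08563053707471081
scene [[375.02684523   0.         322.10909931]
 [  0.         375.02684523 203.7265938 ]
 [  0.           0.           1.        ]] [[ 0.40787606 -0.77378798  0.48465378  1.04514829]
 [ 0.91293052  0.33751137 -0.22944269 -0.15056059]
 [ 0.01396383  0.5360394   0.84407747  0.98468737]
 [ 0.          0.          0.          1.        ]]
rack [(0.67, 316, 226)]
rod [(0.73, 319, 226), (0.42, 217, 270)]
bin_empty [(0.95, 417, 150), (0.83, 195, 196), (0.59, 289, 285), (0.58, 297, 195), (0.56, 329, 137)]
bin_feet [(0.7, 327, 192)]
bin_wheels [(0.69, 268, 199)]
bin_pins [(0.68, 357, 187), (0.3, 370, 203)]
paddle1 [(0.65, 306, 212), (0.63, 271, 220), (0.56, 368, 201)]
bust_round [(0.89, 290, 285), (0.33, 305, 210), (0.19, 356, 188)]
bust_slim [(0.47, 289, 285), (0.16, 304, 212)]
mouse [(0.71, 429, 234), (0.45, 319, 224)]
mug [(0.19, 304, 210)]
tape [(0.8, 406, 195), (0.18, 357, 1
[... 299 characters left out ...]
292  0.0157723   0.08975823]
 [ 0.01219222  0.1824598   0.98313772  1.43472771]
 [ 0.          0.          0.          1.        ]]
rack [(0.54, 331, 179), (0.32, 297, 176)]
rod [(0.76, 313, 192)]
bin_empty [(0.93, 256, 297), (0.92, 182, 237), (0.79, 414, 267), (0.6, 319, 229)]
bin_feet [(0.62, 292, 223)]
bin_wheels [(0.83, 350, 234)]
bin_pins [(0.76, 261, 216)]
paddle1 [(0.76, 296, 171), (0.69, 359, 183), (0.66, 270, 164), (0.63, 329, 178)]
bust_round [(0.6, 354, 151), (0.44, 408, 179), (0.24, 226, 146)]
bust_slim [(0.6, 294, 147)]
mouse [(0.87, 226, 146), (0.68, 310, 190)]
mug [(0.72, 407, 180)]
tape [(0.48, 224, 189)]
screwdriver [(0.58, 243, 190), (0.49, 328, 119)]
jar [(0.65, 385, 224)]
```

```bash
python3 - <<'E'
import cv2,numpy as np
a=cv2.imread('pics/top0.png')[90:320,160:460];b=cv2.imread('pics/scene0.png')[110:340,170:470]
a,b=[cv2.resize(i,None,fx=2.6,fy=2.6,interpolation=2) for i in(a,b)]
cv2.imwrite('pics/topc.png',a);cv2.imwrite('pics/scenec.png',b)
E
```

```text
(no output)
```

View pics/topc.png

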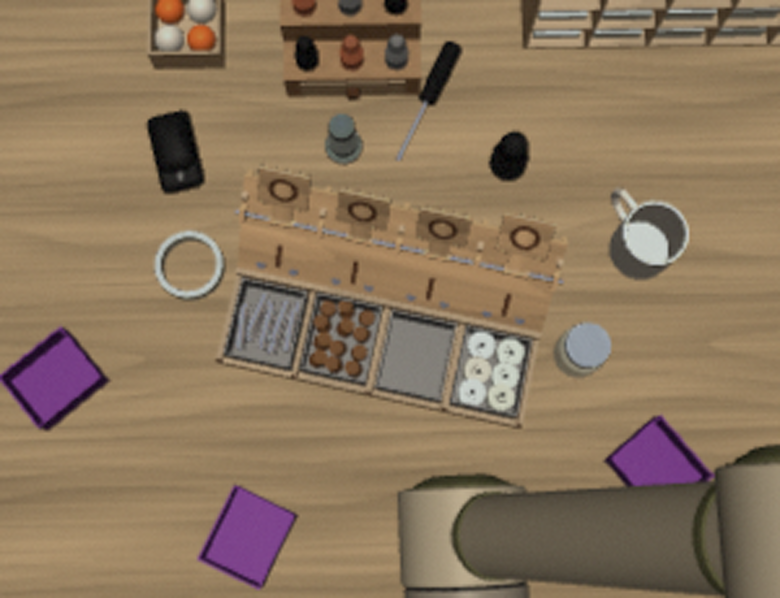

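View pics/scenec.png

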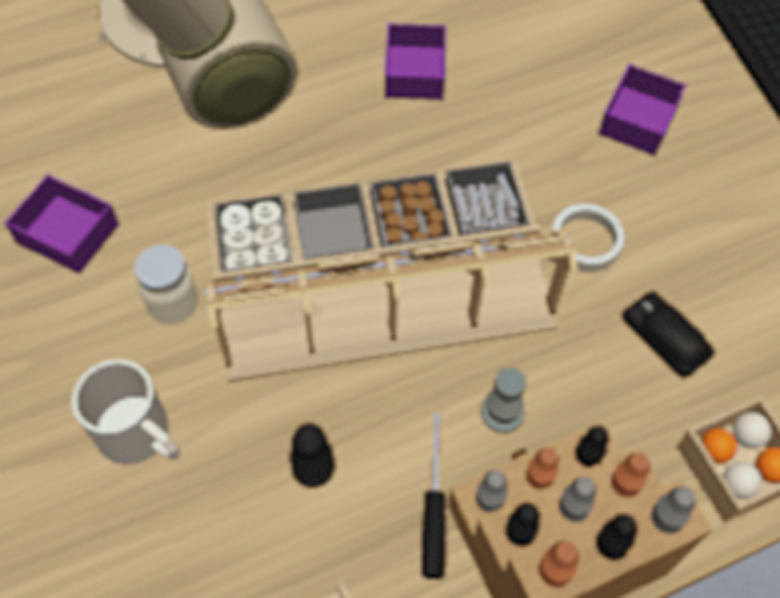

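Top view crop: bins from left to right are pins (265,325), feet (345,335), the empty grey one (417,358) and wheels (492,370). The bin in bay 3 is empty. The purple boxes at (55,378), (248,535) and (658,460) are look-alikes outside the rack. The target is therefore paddle 3, with its ring at crop (443,230). I'll fit the rack pose next and overlay it.

```bash
cat > h.py <<'E'
import numpy as np,cv2
from scipy.optimize import least_squares
def proj(p,P):
    P=np.atleast_2d(P);M=np.linalg.inv(p['pose']);c=P@M[:3,:3].T+M[:3,3]
    c=c*[1,-1,-1];u=c@np.array(p['intrinsics']).T;return u[:,:2]/u[:,2:]
def W(r,P):
    P=np.atleast_2d(P)/1000;c,s=np.cos(r[2]),np.sin(r[2])
    return np.c_[r[0]+c*P[:,0]-s*P[:,1],r[1]+s*P[:,0]+c*P[:,1],P[:,2]]
def paddle(yc,th,t=0):
    a=np.radians(50)+th;d=np.array([np.cos(a),np.sin(a)]);n=np.array([-d[1],d[0]])
    return np.array([[*(u*d+t*n),0] for u in (26,80,80,26)])[:,[0,2,1]]+np.array([[0,yc+w,115] for w in(29,29,-29,-29)])
E
python3 - <<'E'
from h import *
from rig import optics,spotter
T=optics.get_image('top');S=optics.get_image('scene')
B=np.array([[-51,187,46],[-51,-187,46],[36,187,150],[36,-187,150]])
px=np.array([[237,272],[545,330],[247,166],[566,240]])/2.6+[160,90]
f=least_squares(lambda r:(proj(T,W(r,B))-px).ravel(),[.5,.05,-.2]);print(f.x,f.fun.round(1))
np.save('r.npy',f.x)
for n,p,(x0,y0,w,h) in [('T',T,(245,145,140,110)),('S',S,(240,160,160,120))]:
    k=5;im=cv2.resize(p['color'][y0:y0+h,x0:x0+w,::-1],None,fx=k,fy=k,interpolation=2)
    def dr(P,c):cv2.polylines(im,[((proj(p,W(f.x,P))-[x0,y0]+.5)*k).astype(int)],True,c,1)
    dr(B[[0,1,3,2]],(0,255,0));dr([[0,187,115],[0,-187,115]],(255,0,0))
    for y in(138,46,-46,-138):dr(paddle(y,0),(0,0,255));
    cv2.imwrite(f'pics/ov{n}.png',im)
E
```

```text
[ 0.5635051   0.06644557 -0.22894687] [ 0.6 -2.6 -1.  -0.4 -0.8  2.7  1.2  0.2]
```

View pics/ovT.png

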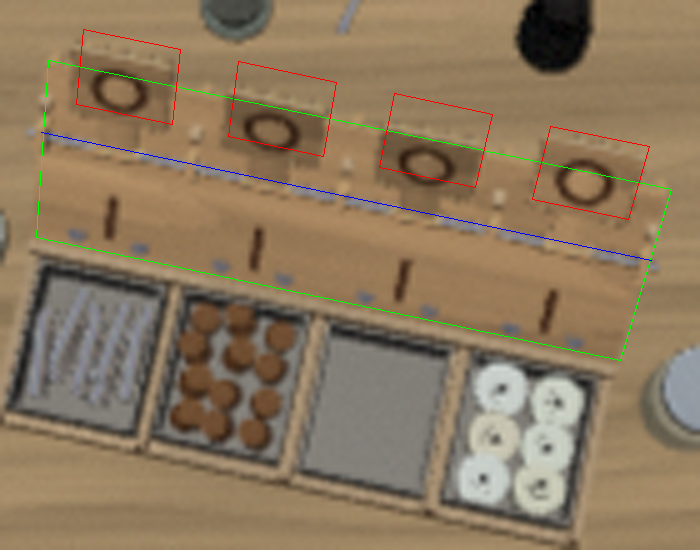

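View pics/ovS.png

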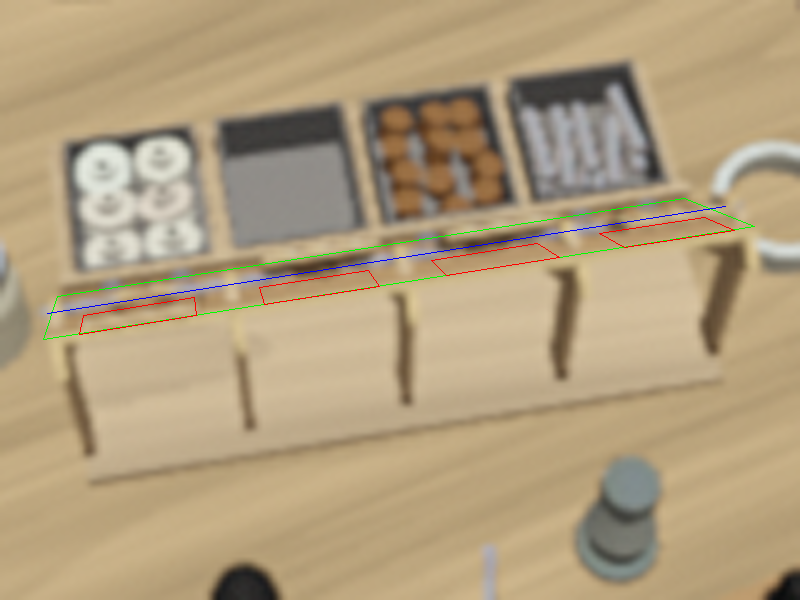

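Confirmed in the enlarged crop: the grey bin at (375,410) in bay 3 is empty, and its paddle's ring is at (427,165). I'll close the fingers and lift, line the tool up with the rack, and move high over to behind paddle 3.

```bash
python3 -m crank '[0,0,0,-1.8,0.115, 0,0,0,-1.8,0.115, 0,0,0,-1.8,0.115, 0,0,0,-1.8,0.115, 0,1.84,-3.19,0,0, 0,1.84,-3.19,0,0, 0,1.84,-3.19,0,0, 0,1.84,-3.19,0,0]' 20
python3 -m crank '[0,1.84,-3.19,0,0, 0,1.84,-3.19,0,0, 0,1.84,-3.19,0,0, 0,1.84,-3.19,0,0, 0,1.84,-3.19,0,0, 0,1.84,-3.19,0,0, 0,1.84,-3.19,0,0, 0,1.84,-3.19,0,0]'
```

```text
time_s: 2.27
position: [0.2289, -0.4256, 0.3034]
tool_rot: [[0.975, -0.224, 0.0], [-0.224, -0.975, -0.0], [0.0, 0.0, -1.0]]
ft_force: [1.1, 0.0, 0.8]
grip_width: -0.0001
gripper_force: 0.0
time_s: 2.93
position: [0.4296, -0.2094, 0.3036]
tool_rot: [[0.975, -0.223, 0.0], [-0.223, -0.975, -0.0], [0.0, 0.0, -1.0]]
ft_force: [0.6, -1.5, 0.2]
grip_width: 0.0
gripper_force: 0.0
```

```bash
python3 -m crank '[0,1.84,-3.19,0,0, 0,1.84,-3.19,0,0, 0,1.84,-3.19,0,0, 0,1.84,-3.19,0,0, 0,1.84,-3.19,0,0, 0,1.84,-3.19,0,0, 0,1.84,-3.19,0,0, 0,1.84,-3.19,0,0]'
python3 - <<'E'
from h import *
from rig import optics
import pickle
p=optics.get_image('wrist');pickle.dump(p,open('w.pkl','wb'));r=np.load('r.npy')
print(p['pose'].round(3),p['intrinsics'])
im=p['color'][:,:,::-1].copy()
B=np.array([[-51,187,46],[-51,-187,46],[36,187,150],[36,-187,150]])
def dr(P,c):cv2.polylines(im,[proj(p,W(r,P)).astype(int)],True,c,1)
dr(B[[0,1,3,2]],(0,255,0));dr([[0,187,115],[0,-187,115]],(255,0,0))
for y in(138,46,-46,-138):dr(paddle(y,0),(0,0,255));
cv2.imwrite('pics/w1.png',im)
E
```

```text
time_s: 3.6
position: [0.6301, 0.0065, 0.3033]
tool_rot: [[0.975, -0.223, 0.0], [-0.223, -0.975, -0.0], [0.0, 0.0, -1.0]]
ft_force: [0.2, -0.3, 0.6]
grip_width: 0.0002
gripper_force: 0.0
[[-0.223  0.94   0.259  0.697]
 [-0.975 -0.215 -0.059 -0.008]
 [ 0.    -0.266  0.964  0.446]
 [ 0.     0.     0.     1.   ]] [[336.15347448   0.         320.96774982]
 [  0.         336.15347448 201.04073608]
 [  0.           0.           1.        ]]
```

View pics/w1.png

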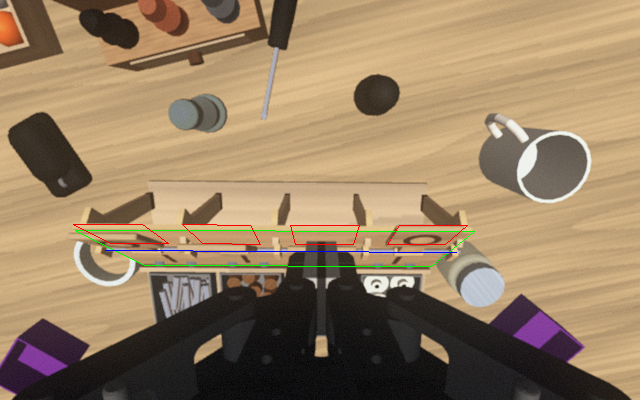

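```bash
python3 - <<'E'
from h import *
import pickle
c=pickle.load(open('w.pkl','rb'))['color'][190:265,:,::-1]
z=lambda a:cv2.resize(a,None,fx=3.9,fy=3.9,interpolation=2)
cv2.imwrite('pics/w2.png',np.vstack([z(c[:,70:275]),z(c[:,275:480])]))
E
```

```text
(no output)
```

View pics/w2.png

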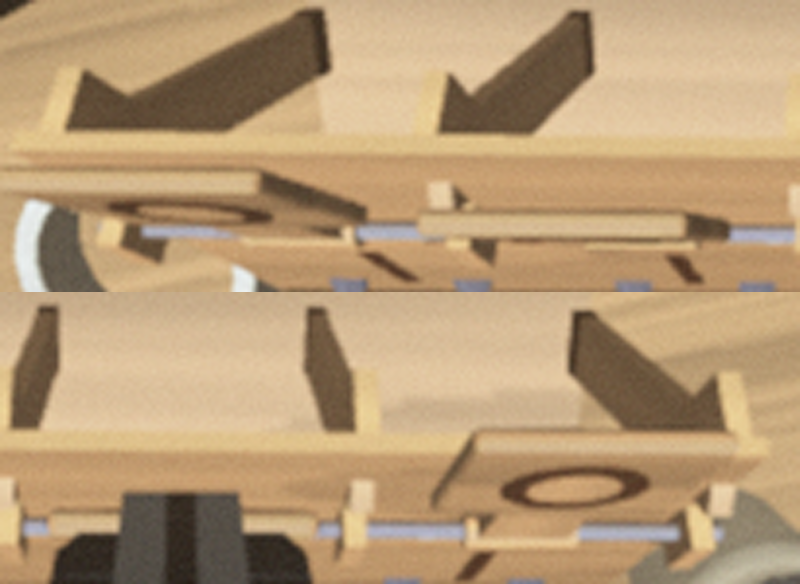

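The wrist view agrees with the rack model to about 1 px at the board's top corners. The paddles have clearly different starting angles. Paddle 3's free-end edge is in the lower half at (50..315, 512..535), so I'll work out its angle and the target in tool axes.

```bash
python3 - <<'E'
from h import *
from rig import env
import pickle
p=pickle.load(open('w.pkl','rb'));r=np.load('r.npy')
px=np.array([[315,512],[316,537]])
print('obs',px[:,1]*0+190+(px[:,1]-292.5)/3.9, 275+315/3.9,275+48/3.9)
for th in(0,.1,.2,.3,.4):
    q=[proj(p,W(r,paddle(-46,th,t)))[1:3] for t in(-3,3)];e=W(r,paddle(-46,th,-3))[1]
    print(th,q[0].round(1).tolist(),q[1].round(1).tolist())
s=env.observe();print(s['time_s'],s['position'])
d=np.array(s['position'])-[*r[:2],0];R=np.array(s['tool_rot'])
c,sn=np.cos(r[2]),np.sin(r[2]);print('tip in rack mm',1e3*(c*d[0]+sn*d[1]),1e3*(-sn*d[0]+c*d[1]),1e3*d[2],np.degrees(r[2]),np.degrees(np.arctan2(R[1,0],R[0,0])))
E
```

```text
obs [246.28205128 252.69230769] 355.7692307692308 287.3076923076923
0 [[290.9, 221.9], [358.9, 222.1]] [[290.6, 228.5], [359.2, 228.8]]
0.1 [[290.5, 230.8], [359.3, 231.1]] [[290.3, 237.8], [359.5, 238.0]]
0.2 [[290.2, 240.2], [359.6, 240.4]] [[290.0, 247.4], [359.8, 247.6]]
0.3 [[290.0, 249.8], [359.8, 250.1]] [[289.9, 257.1], [359.9, 257.4]]
0.4 [[289.9, 259.6], [359.9, 259.8]] [[289.8, 266.9], [359.9, 267.1]]
3.65 [0.63277637 0.01092299 0.30190854]
tip in rack mm 80.06466085180689 -38.352516241566164 301.9085379360728 -13.117689143671445 -12.66130873765951
```

```bash
python3 -m crank '[0,0,0.14,3.6,0, 0,0,0.14,3.6,0, 0,0,0.14,3.6,0, 0,0,0.14,3.6,0, 0,0,0,0,0, 0,-1,0,0,0, 0,-1,0,0,0, 0,-1,0,0,0]'
python3 -m crank '[0,-1,0,0,0, 0,-1,0,0,0, 0,-1,0,0,0, 0,-1,0,0,0, 0,-1,0,0,0, 0,-1,0,0,0, 0,-1,0,0,0, 0,-1,0,0,0]'
```

```text
time_s: 4.32
position: [0.599, 0.006, 0.1613]
tool_rot: [[0.975, -0.223, 0.002], [-0.223, -0.975, -0.0], [0.002, -0.0, -1.0]]
ft_force: [-0.1, -0.6, 1.2]
grip_width: -0.0001
gripper_force: 0.0
time_s: 4.98
position: [0.5213, 0.0238, 0.1616]
tool_rot: [[0.975, -0.223, 0.004], [-0.223, -0.975, -0.001], [0.004, -0.0, -1.0]]
ft_force: [0.6, -0.3, -0.2]
grip_width: 0.0001
gripper_force: 0.3
```

```bash
cat > look.py <<'E'
from h import *
from rig import env,optics
import sys
p=optics.get_image('wrist');q=optics.get_image('scene');r=np.load('r.npy');s=env.observe()
d=np.array(s['position'])-[*r[:2],0];c,sn=np.cos(r[2]),np.sin(r[2])
print(s['time_s'],'rack',1e3*(c*d[0]+sn*d[1]),1e3*(-sn*d[0]+c*d[1]),1e3*d[2],s['ft_force'])
a=cv2.resize(p['color'][120:320,100:500,::-1],(800,400))
b=cv2.resize(q['color'][160:280,240:400,::-1],(800,600))[200:400]
cv2.imwrite(sys.argv[1],np.vstack([a,b]))
E
python3 look.py pics/p1.png
```

```text
5.0833 rack -32.14500547955816 -50.96385275533916 161.45018052147663 [-0.04369513 -0.00566077  0.06379652]
```

View pics/p1.png

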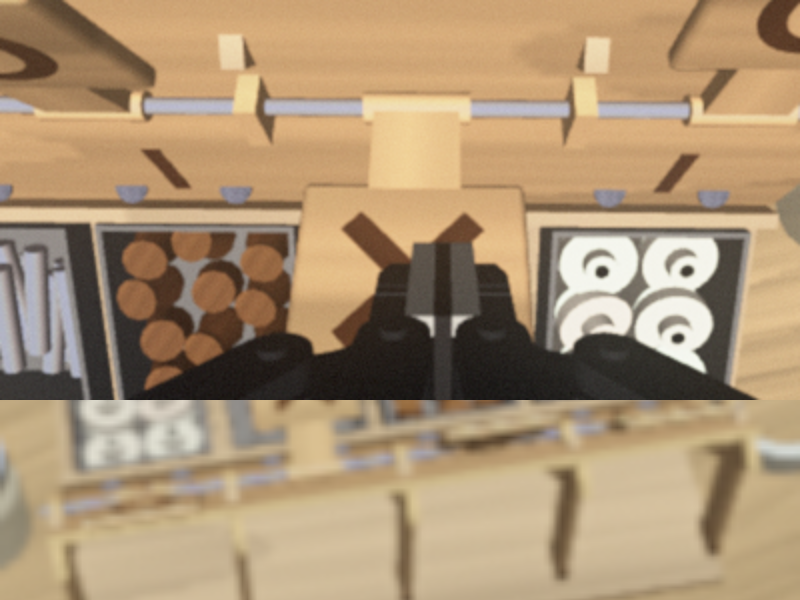

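Paddle 3 is past upright with its cross at about (400,270); the other paddles haven't moved. The tip sits a little right of centre, so I'll shift it left and follow the arc down.

```bash
python3 -m crank '[0,-0.4,-0.2,0.65,0, 0,-0.4,-0.2,0.65,0, 0,-0.4,-0.2,0.65,0, 0,-0.4,-0.1,0.65,0, 0,-0.1,0,0.5,0, 0,-0.1,0,0.5,0, 0,-0.1,0,0.5,0, 0,-0.1,0,0.5,0]'
python3 -m crank '[0,0,0,0.4,0, 0,0,0,0.4,0, 0,0,0,0.4,0, 0,0,0,0.4,0, 0,0.1,0,0.5,0, 0,0.1,0,0.5,0, 0,0.1,0,0.5,0, 0,0,0,0.3,0]'
python3 look.py pics/p2.png
```

```text
time_s: 5.75
position: [0.5029, 0.0351, 0.1129]
tool_rot: [[0.975, -0.223, 0.0], [-0.223, -0.975, -0.0], [0.0, -0.0, -1.0]]
ft_force: [0.6, -0.6, 1.2]
grip_width: 0.0003
gripper_force: 0.4
time_s: 6.42
position: [0.5056, 0.0345, 0.0785]
tool_rot: [[0.975, -0.223, -0.001], [-0.223, -0.975, 0.0], [-0.001, 0.0, -1.0]]
ft_force: [-0.2, 0.0, 1.2]
grip_width: 0.0002
gripper_force: 0.3
6.5167 rack -49.41579403034175 -44.23575991834705 78.65134844829737 [-0.40231893 -0.43990906  0.60015637]
```

View pics/p2.png

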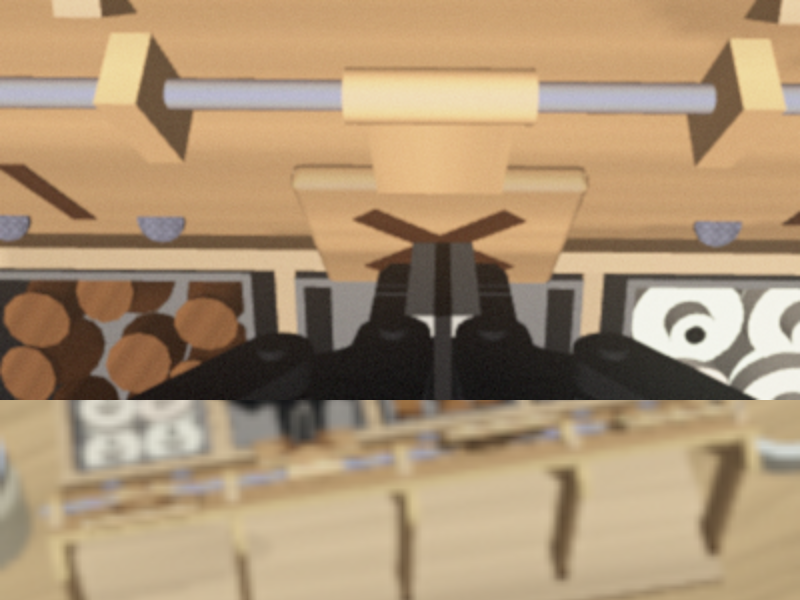

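The paddle is nearly down but still stands off the board. I'll press on in small steps into the slope, watching the force.

```bash
python3 -m crank '[0,0.15,0,0.12,0, 0,0.15,0,0.12,0, 0,0.15,0,0.12,0, 0,0,0,0,0, 0,0,0,0,0, 0,0,0,0,0, 0,0,0,0,0, 0,0,0,0,0]'
python3 -m crank '[0,0.1,0,0.08,0, 0,0.1,0,0.08,0, 0,0,0,0,0, 0,0,0,0,0, 0,0,0,0,0, 0,0,0,0,0, 0,0,0,0,0, 0,0,0,0,0]'
```

```text
time_s: 7.18
position: [0.5098, 0.0336, 0.0758]
tool_rot: [[0.975, -0.223, -0.0], [-0.223, -0.975, 0.0], [-0.0, 0.0, -1.0]]
ft_force: [-3.1, 0.5, 3.7]
grip_width: 0.0
gripper_force: 2.7
time_s: 7.85
position: [0.5104, 0.0335, 0.0752]
tool_rot: [[0.975, -0.223, -0.003], [-0.223, -0.975, 0.0], [-0.003, 0.0, -1.0]]
ft_force: [-13.7, 2.7, 21.2]
grip_width: -0.0001
gripper_force: 12.1
```

Firm contact, so the paddle is at its stop. I'll back off along the slope normal, then straight up.

```bash
python3 -m crank '[0,-0.3,0,-0.3,0, 0,-1,0,-1,0, 0,-1,0,-2.5,0, 0,-1,0,-3.5,0, 0,-1,0,-3.5,0, 0,-1,0,-3.5,0, 0,0,0,-3.5,0, 0,0,0,-3,0]'
python3 look.py pics/p3.png; python3 - <<'E'
import cv2,numpy as np
from rig import optics
a=cv2.imread('pics/p3.png')[:400]
q=optics.get_image('top')['color'][130:270,225:425,::-1]
b=cv2.imread('pics/top0.png')[130:270,225:425]
cv2.imwrite('pics/p4.png',np.vstack([cv2.resize(a,(640,320)),cv2.resize(np.hstack([b,q]),(800,280))[:, :640]*0]) if 0 else np.vstack([cv2.resize(a,(800,320),interpolation=3),cv2.resize(np.hstack([b,q]),(800,280))]))
E
```

```text
time_s: 8.52
position: [0.4603, 0.045, 0.2849]
tool_rot: [[0.975, -0.223, 0.003], [-0.223, -0.975, -0.001], [0.003, -0.0, -1.0]]
ft_force: [0.0, -0.4, -0.1]
grip_width: 0.0
gripper_force: 0.0
8.6167 rack -93.67355496074964 -44.21878082362476 286.76867229095285 [ 0.15982959  0.24798302 -0.04548326]
```

View pics/p4.png

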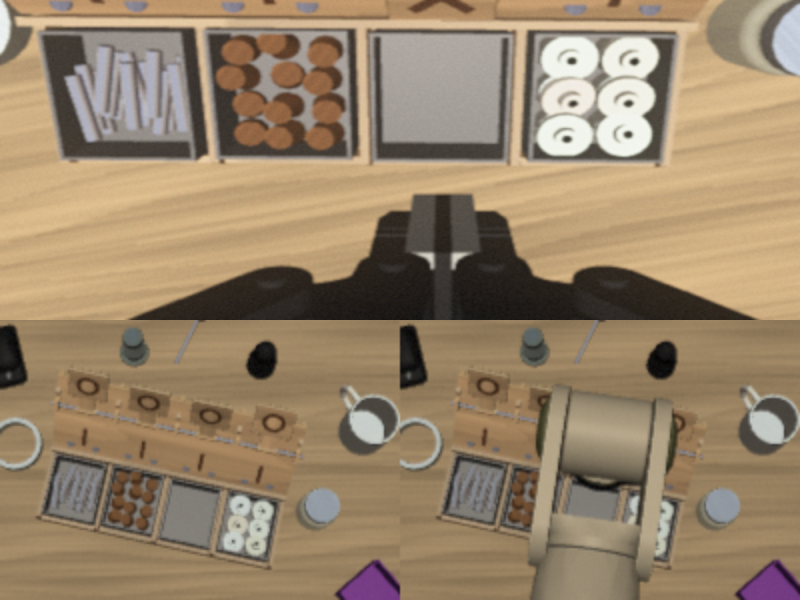

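The bins and the surroundings are unchanged. One last look at the paddle itself, in the upper part of the wrist picture.

```bash
python3 - <<'E'
from h import *
from rig import optics
p=optics.get_image('wrist');r=np.load('r.npy')
k=2.6;y0,x0=20,150;im=cv2.resize(p['color'][y0:y0+130,x0:x0+300,::-1],None,fx=k,fy=k,interpolation=2);o=im.copy()
for th,c in((3.1416,(0,255,0)),(2.95,(0,0,255))):
    cv2.polylines(im,[((proj(p,W(r,paddle(-44,th,-3)))-[x0,y0]+.5)*k).astype(int)],True,c,1)
cv2.imwrite('pics/p5.png',np.vstack([o[:290],im[:290]]))
E
```

```text
(no output)
```

View pics/p5.png

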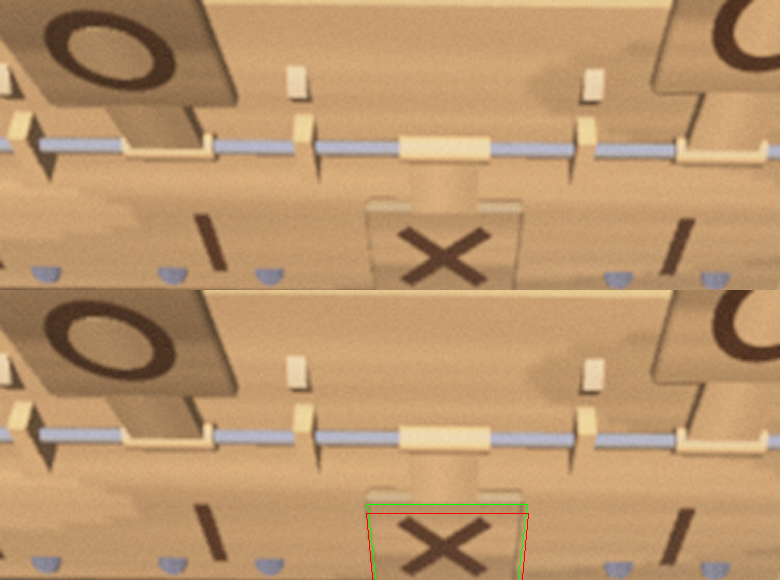

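The paddle lies flat: the cross is at (445,255), its outline follows the fully turned one, and it covers the slot mark on the board. The neighbouring paddles still show their rings. The robot is clear, so I'm handing in.

```bash
python3 -c "
from rig import env
print(env.close_job())"
```

```text
the job is handed in; nothing more can be done
None
```

Paddle 3, behind the empty bin in bay 3, is turned over and lies flat on the lower half of the board with its cross showing; in the last pictures the bins and every other thing in view were where they started, and the job is handed in.

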